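# Wiggle the sampler out of its case and tare the balance with it

## Task

Work the orange-handled sampler out of its tight case by the protruding handle, twisting it to and fro about its length in small wiggles as you draw it, so that the case is not dragged up out of its stand; never jerk it. Lay it level in the two blue notches on the balance, the bare tube centred over them and the handle clear, without dropping it, let go, and then press and release the green tare key. Leave everything else where it stands.

Things in the scene. Friction and masses are not known exactly. Their poses are not given: they have to be found in the camera images.
- sampler: Sampler, about 100 g: orange handle 60 mm long (x), 22 wide (y), 20 thick (z), then a round steel tube 18 mm thick. Origin: handle's centre, on the tube's axis; x points from tube to the handle's free end (handle x -30 to 30 mm, tube -160 to -30). At the start x climbs at 30 degrees, roughly away from the robot, and y is level. Grip it across y at the origin, the tool along -z
- tube_mid (a point): Point on the sampler's tube axis, 75 mm from the handle's centre (x = -75 mm of the sampler): it belongs over the middle of the rest. The centre of mass lies close by
- tube_tip (a point): Centre of the tube's end face, x = -160 mm of the sampler; at the start 115 mm deep in the case. Rubber pads above and below pinch the tube 96 to 114 mm deep: it is free of them after 19 mm of pull and wholly out after 115 mm. 15 mm of tube shows between case and handle; the handle hangs free in the air
- case_mouth (a point): Centre of the case's mouth; x points out of the bore (up at 30 degrees), y level to the side, z square to the case's top. The case is a black and aluminium block 125 mm long, 68 wide (y), 48 thick. Its slot is 26 mm wide, so the 18 mm tube has 4 mm play to either side; 6 mm above it, 2.5 mm below
- case (a joint): How far the case has been dragged up its stand along the bore (m), 0 = home, at most 0.08. The pads hold the tube with about 18 N: pulled straight, the case follows (from about 11 N) and may not fall back. While the tube is twisting about its axis the pull it needs is far smaller: swings from 15 degrees one way to 15 the other, with 1 mm of pull in each, work well
- stand: Fixed green stand holding the case on a 30 degree slope, 170 mm long, 100 mm wide. Origin: on the table, straight under the sampler's starting grip centre (140 mm above it); x is the horizontal direction of the pull, the stand lies on its -x side, from x = -180 to -10 mm
- balance: Fixed white balance, 260 mm (x) by 190 mm (y), 68 mm tall. Origin: centre of its underside; x points from the key side to the rear, z up. Steel pan, top 78 mm above the table, 140 mm (x) by 150 mm (y), centred at x = +20 mm
- rest_mid (a point): Middle of the rest on the pan: two blue 90 degree V notches (37 mm wide, 7 mm thick) 28 mm to either side along the balance's x axis. The point lies on the axis of a tube lying in both: 122 mm above the table, 44 above the pan. The flanks rise 6 mm above it. Either way round is right; with the handle to the rear (+x) its centre lies 75 mm behind this point
- tare_top (a point): Centre of the top of the green tare key, a round key 26 mm across at the front of the balance, 98 mm in front (-x) and 55 mm to the -y side of the balance's origin, 89 mm above the table; press it straight down
- tare (a joint): Travel of the tare key (m): 0 up, 0.006 fully down (4 N); it springs back
- beaker: Bystander: stainless open beaker, 84 mm across, 110 mm tall, standing; origin at the centre of its underside
- oil_jar: Bystander: amber capped sample jar, 56 mm across, 75 mm tall, standing between the stand and the balance; origin at the centre of its underside
- sieve: Bystander: brass sieve ring, 120 mm across, 40 mm tall; origin at the centre of its underside
- brush: Bystander: brush lying on the table
- spatula: Bystander: spatula lying on the table
- dish: Bystander: small white dish, 70 mm across, 30 mm tall; origin at the centre of its underside
- solvent: Bystander: white bottle with a blue cap, 64 mm across, 150 mm tall, standing; origin at the centre of its underside
Mind the look-alikes: they are no part of the job. Leave any purple or yellow look-alike of the sampler alone.

How it is judged (in metres and radians):
On the way, in this order (a step that is already met when the one before it is completed fails the run):
1. the tube's tip is wholly out of the case's mouth (x of tube_tip in the frame of case_mouth above 0.002 m), for 0.1 s.
2. the sampler lies in both notches, let go and still (distance between tube_mid and rest_mid below 0.018 m and angle between the x axis of sampler and the x axis of balance, either way round below 0.1 rad and linear speed of sampler below 0.03 m/s and contact force between the fingers and sampler below 0.05 N), for 0.3 s.
3. the tare key is pressed while the sampler lies there (all of step 2 and value of joint tare above 0.004 m), for 0.05 s.
At the end, for the whole second after the job is handed in: The sampler lies still and released in the two notches (its tube_mid within 18 mm of rest_mid, its axis within 0.1 rad of the balance's x axis, either way round), the tare key is up again, and the case is within 15 mm of home in its stand (all of step 2 and value of joint tare below 0.0015 m and value of joint case below 0.015 m); the robot touches nothing.
It fails at once if the case is dragged more than 15 mm up out of its stand (value of joint case above 0.015 m).
It fails at once if the sampler is jerked (faster than 0.25 m/s while its tip is still more than 90 mm deep in the case) (x of tube_tip in the frame of case_mouth below -0.09 m and linear speed of sampler above 0.25 m/s).
It fails at once if the sampler is dropped (moves faster than 0.5 m/s out of the fingers) (linear speed of sampler above 0.5 m/s and contact force between the fingers and sampler below 0.01 N).
It fails at once if a bystander is shifted by more than 30 mm (distance of any of beaker, oil_jar, sieve, brush, spatula, dish, solvent from where it was at the start of the episode above 0.03 m).
It also fails if it takes over 72 s, if anything falls off the work surface, if the arm or the gripper's body presses on something with over 40 N, if the wrist force passes 120 N, or if a joint passes its speed limit or range.

## Robot

A 6-joint arm with a two-finger parallel gripper is mounted at the origin on the work surface. World frame = base frame: x ahead of the robot, y to its left, z up, the work surface at z = 0. Lengths are in mm, angles in rad, forces in N, time in s.
With the tool pointing down it reaches from about 325 to 775 mm from the base axis. Payload 9.3 kg.
Tool frame: the origin (TCP) lies between the finger pads; the fingertips stand 22 mm ahead of it and the grasp point (between the pads) lies 3 mm ahead of it; z points along the fingers, y is the line along which they close (so a half turn about z gives the same grasp; the last joint's range is limited). The gripper opens to 85 mm and grips with 20 to 120 N. Pads are 22 mm wide; open, the fingers measure 114 mm over their backs; the gripper's body (76 mm by 85 mm) begins 54 mm behind the grasp point. The pads swing forward as they close: fully open they stand 13 mm farther back than shut.
Start: joints at [-1.373, 0.259, 0.021, 1.334, 0, 1.418], TCP at [189, -516.503, 253.279] pointing down, gripper open.
Joint ranges: [-3.04, 3.04], [-0.91, 1.82], [-1.04, 1.36], [-1.92, 1.95], [-1.52, 1.45], [-3.14, 3.14]. Speed limits (rad/s): [2.22, 2.22, 2.79, 3.14, 3.14, 3.14].

## Interface

Orientations are given as a 3x3 rotation matrix whose columns are the frame's x, y, z axes.
In Python, from workcell import state, imaging, workorder gives the robot as it stands.
- The arm moves only by the shell command python3 -m inch 'ROWS' [OPENING] [FORCE]. ROWS is JSON, a list of rows, each an object with "travel": the shift along the tool's x, y, z as a fraction of full scale, a list of three; "rot": the turn, a rotation vector about the tool's x, y, z as a fraction of full scale, a list of three. In form: [{"travel": [x, y, z], "rot": [ax, ay, az]}, ...]. A call has 1 to 12 rows; each row is the pose to reach, as a shift and turn from the pose commanded when the call began, along the tool's axes at that moment, turning the shorter way round; what a row does not reach only later rows make up. Full scale, the value 1, is 600 mm for a shift and pi rad for a turn. A row lasts 1/10 s, in which the tool goes at most 50 mm and 8.59 degrees, less where a joint would pass 70% of its speed; a pose out of reach is approached as far as the arm can. A call with a number of a shift or a turn outside -1 to 1 is refused whole. A call with a gripper value outside its range is refused whole. OPENING is the opening in per cent of the stroke, from 0 (shut) to 100 (fully open), set as the call begins (- or left out, the last holds). The fingers move at their own pace and stop on an object; FORCE is the grip in N (left out, the last holds). Time passes only in rows, so rows that repeat a pose let the fingers close. It gives the time, the measured TCP pose, the force, the opening and the grip force at its end, in the units of the state.
- state(): the state, without advancing time (a new reading comes with each control period).
- imaging.snapshot(name): name is "side" or "top" or "wrist"; returns the picture (480x640x3 uint8, blue, green, red); there is no depth.
- imaging.get_calibration(name): a dict with "fov_y" (degrees; the focal length in pixels is half the picture's height over the tangent of half this angle, whatever the lens; pixels are square), "cx", "cy" (the principal point, pixels), "R" (3x3) and "t" (3): a world point X has camera coordinates R X + t. Camera axes: x right, y down, z forward; pixel columns grow to the right and rows downward; lengths in mm; the calibration is good to about 2 mm. A picture is of the moment at which its call begins: read the wrist's pose just before it. get_calibration takes no time and is no camera call; for the wrist camera it gives the pose at the moment of the call.
- workorder.close_job(): hands the job in; it is judged then, once.
The state is a dict: "t": time; "joints": joint angles; "qvel": joint speeds; "joint_torque": joint torques, N m; "tcp_pos": TCP position; "tcp_rot": TCP orientation; "wrist_force": force on the tool from outside, world axes, zero at the start; "ft_torque": the same for the moment, N m; "gripper_width": finger opening in mm; "gripper_force": force on a finger pad.
Only numpy, scipy, OpenCV 4.12 (cv2) and the standard library are available. Lean on these libraries where they do the work, as an engineer would, in place of code of your own. Each camera call takes 0.05 s, during which the arm holds its last target. There are 200 camera calls.

## Working session

There is one attempt and no reset: what is moved stays moved. The work goes in short steps, Python scripts to look and compute and a shell command to move; the robot and the scene stay as the last step left them, time stands still between calls to the robot, and variables do not carry over. Pictures are saved under pics/ and viewed, at most 11 in all, crops included, and the job is handed in when it is done.

```bash
mkdir -p pics; python3 - <<'E'
from workcell import state, imaging, workorder
import cv2,numpy as np
for n in ["side","top"]:
    im=imaging.snapshot(n); cv2.imwrite(f"pics/{n}0.png",im)
    c=imaging.get_calibration(n); print(n,c)
s=state(); print(s)
E
ls
```

```text
side {'fov_y': 43.02576230395271, 'cx': 327.88393731192014, 'cy': 231.49033488383637, 'R': array([[ 0.99841793, -0.05293621, -0.01895751],
       [-0.05196996, -0.7400661 , -0.67052314],
       [ 0.02146514,  0.67044755, -0.74164636]]), 't': array([-419.05487329,  142.11319183, 1986.57418557])}
top {'fov_y': 44.92311269713571, 'cx': 322.49747032788184, 'cy': 233.39974050880548, 'R': array([[-0.00983072, -0.99990388, -0.00977722],
       [-0.99652376,  0.01060547, -0.08263117],
       [ 0.08272692,  0.00893091, -0.99653224]]), 't': array([  90.34484917,  444.60029225, 1673.25358071])}
{'t': 0.1, 'joints': array([-1.37258268e+00,  2.59124794e-01,  2.08668298e-02,  1.33368309e+00,
       -5.62603196e-06,  1.41821699e+00]), 'qvel': array([ 0.00039561, -0.00253953,  0.00188096, -0.00040312,  0.00032826,
        0.00097823]), 'joint_torque': array([ 5.86125796e-03, -5.56694770e+01,  3.45067406e+01,  1.16821501e-02,
       -1.02867971e-04, -1.12280350e-06]), 'tcp_pos': array([ 188.96683513, -516.29733993,  252.744115  ]), 'tcp_rot': array([[ 9.39100521e-01,  3.43642487e-01, -2.30933832e-04],
       [ 3.43642523e-01, -9.39099866e-01,  1.12120673e-03],
       [ 1.68424339e-04, -1.13228451e-03, -9.99999345e-01]]), 'wrist_force': array([-0.07539117,  0.22872858,  0.31305236]), 'ft_torque': array([-0.02997125,  0.02672729, -0.01178589]), 'gripper_force': 0.0, 'gripper_width': 85.50003373259511}
pics
```

View pics/top0.png

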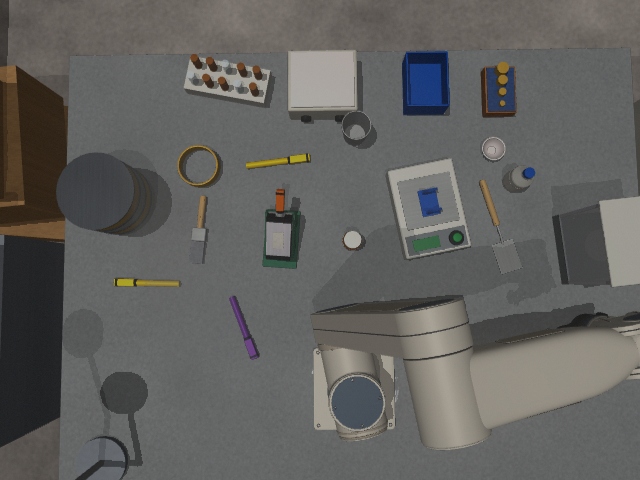

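View pics/side0.png

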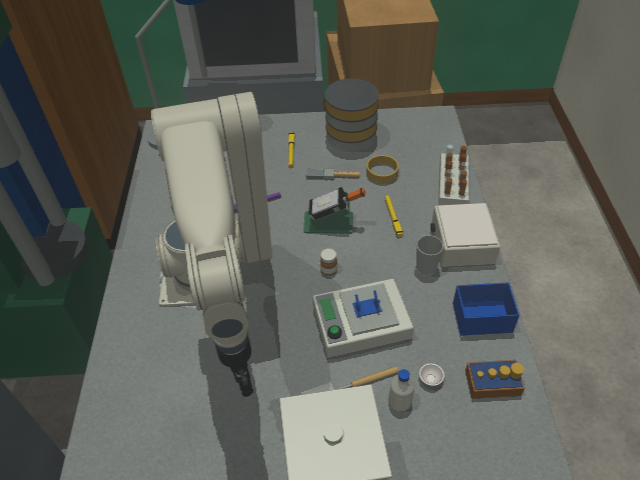

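The top view shows the sampler handle at about (281,198), stand (281,240), balance (428,208), blue rest (429,202) and key (457,238). The side view shows the handle at (357,194), rest at (368,303) and key at (335,331). Now I'll measure.

```bash
cat > h.py <<'E'
from workcell import state, imaging
import cv2,numpy as np
class Cam:
    def __init__(s,n,c=None):
        c=c or imaging.get_calibration(n); s.R=np.array(c["R"]);s.t=np.array(c["t"]);s.f=240/np.tan(np.radians(c["fov_y"])/2);s.cx=c["cx"];s.cy=c["cy"]
    def ray(s,p):
        return -s.R.T@s.t, s.R.T@np.array([(p[0]-s.cx)/s.f,(p[1]-s.cy)/s.f,1])
    def plane(s,p,z):
        o,d=s.ray(p); return o+d*(z-o[2])/d[2]
    def proj(s,X):
        c=s.R@np.array(X)+s.t; return np.array([s.cx,s.cy])+s.f*c[:2]/c[2]
def tri(c1,p1,c2,p2):
    o,d=c1.ray(p1);q,e=c2.ray(p2)
    a=np.linalg.lstsq(np.c_[d,-e],q-o,rcond=None)[0]; A=o+a[0]*d;B=q+a[1]*e
    return (A+B)/2,np.linalg.norm(A-B)
def mask(im,lo,hi,roi):
    h=cv2.cvtColor(im,cv2.COLOR_BGR2HSV); m=cv2.inRange(h,np.array(lo),np.array(hi)); k=np.zeros_like(m);x0,y0,x1,y1=roi;k[y0:y1,x0:x1]=m[y0:y1,x0:x1]
    n,l,st,ce=cv2.connectedComponentsWithStats(k)
    if n<2: return None
    i=1+np.argmax(st[1:,4]); mm=(l==i).astype(np.uint8)
    ct=max(cv2.findContours(mm,0,2)[0],key=cv2.contourArea)
    return ce[i],st[i,4],cv2.minAreaRect(ct),ct
E
python3 - <<'E'
from h import *
T,S=Cam("top"),Cam("side")
t=cv2.imread("pics/top0.png");s=cv2.imread("pics/side0.png")
O=((3,150,80),(16,255,255));B=((105,120,60),(130,255,255));G=((50,60,20),(90,255,255))
W=((0,0,150),(180,40,255))
r={}
for nm,c,rt,rs in [("orange",O,(260,175,300,225),(335,180,380,215)),("rest",B,(400,170,460,230),(345,285,395,325)),("key",G,(445,225,475,255),(323,322,347,345))]:
    a=mask(t,*c,rt);b=mask(s,*c,rs); print(nm,a[:3],b[:3]); print(tri(T,a[0],S,b[0]))
a=mask(t,*G,(255,190,310,275)); print("stand",a[:3])
for n,im,roi in(("bal",t,(380,150,475,265)),):
    a=mask(im,(0,0,120),(180,60,255),roi); print(a[:3],[T.plane(p,68) for p in cv2.boxPoints(a[2])])
E
```

```text
orange (array([279.5, 202.5]), np.int32(128), ((279.5, 202.5), (15.0, 7.0), 90.0)) (array([354.01052632, 194.77894737]), np.int32(95), ((353.7930908203125, 194.98275756835938), (7.242117881774902, 14.112845420837402), 68.19859313964844))
(array([521.18565146, 201.3797077 , 132.45834964]), np.float64(1.6924836928670044))
rest (array([428.74248927, 201.88841202]), np.int32(466), ((429.5469970703125, 201.71176147460938), (26.140121459960938, 19.6322078704834), 77.47119140625)) (array([366.45753425, 306.39178082]), np.int32(365), ((366.2235412597656, 303.505859375), (21.042255401611328, 26.031658172607422), 77.47119140625))
(array([ 525.01626941, -214.99507576,   79.6191691 ]), np.float64(2.648307966456641))
key (array([456.80555556, 236.97222222]), np.int32(72), ((456.5, 237.0), (8.0, 9.0), 90.0)) (array([334.09859155, 329.90140845]), np.int32(71), ((334.0, 330.0), (8.0, 8.0), 90.0))
(array([ 424.97492346, -290.81663921,   80.60931814]), np.float64(2.714559340720114))
stand (array([284.37378641, 245.76699029]), np.int32(618), ((280.57745361328125, 238.3385009765625), (34.45684051513672, 57.00678634643555), 3.814074993133545))
(array([426.63090235, 199.53720643]), np.int32(4045), ((428.8411865234375, 208.0352783203125), (90.67693328857422, 65.83838653564453), 77.47119140625)) [array([ 618.28213721, -100.01357243,   68.        ]), array([ 657.41299552, -284.08227402,   68.        ]), array([ 403.73963592, -332.28023432,   68.        ]), array([ 365.35466498, -150.54206862,   68.        ])]
```

```bash
cat >> h.py <<'E'
from scipy.spatial.transform import Rotation as Ro
def rows(P,Rt,s=None):
    "travel/rot fractions from present measured pose to tcp pos P, rotation Rt"
    s=s or state(); R0=s["tcp_rot"]; print("at",np.round(s["tcp_pos"],1),"travel",np.round(R0.T@(np.array(P)-s["tcp_pos"])/600,4),"rot",np.round(Ro.from_matrix(R0.T@Rt).as_rotvec()/np.pi,4), "deg",np.degrees(Ro.from_matrix(R0.T@Rt).magnitude()).round(1))
def down(yaw): # tool x at yaw, z down
    a=np.radians(yaw);c,s=np.cos(a),np.sin(a); return np.array([[c,s,0],[s,-c,0],[0,0,-1.]])
E
python3 - <<'E'
from h import *
s=state();c=imaging.get_calibration("wrist");R=np.array(c["R"]);o=-R.T@np.array(c["t"])
print(c["fov_y"],s["tcp_rot"].T@(o-s["tcp_pos"]),"cam axes in tool (cols)\n",s["tcp_rot"].T@R.T)
rows([440,-217,330],down(11.5)); rows([440,-217,330],down(-168.5))
E
```

```text
58.30156590335067 [  80.1599729    -0.81483027 -121.534114  ] cam axes in tool (cols)
 [[ 7.37922917e-04 -9.51655351e-01 -3.07166973e-01]
 [ 9.99999207e-01  1.01569027e-03 -7.44431425e-04]
 [ 1.02042865e-03 -3.07166180e-01  9.51655345e-01]]
at [ 189.  -516.3  252.7] travel [ 0.5643 -0.3248 -0.1283] rot [-0.0004 -0.      0.0478] deg 8.6
at [ 189.  -516.3  252.7] travel [ 0.5643 -0.3248 -0.1283] rot [ 0.000e+00 -5.000e-04 -9.522e-01] deg 171.4
```

```bash
python3 -m inch '[{"travel":[0.63,-0.31,-0.13],"rot":[0,0,-0.55]},{"travel":[0.63,-0.31,-0.13],"rot":[0,0,-0.55]},{"travel":[0.63,-0.31,-0.13],"rot":[0,0,-0.55]},{"travel":[0.63,-0.31,-0.13],"rot":[0,0,-0.55]},{"travel":[0.63,-0.31,-0.13],"rot":[0,0,-0.55]},{"travel":[0.63,-0.31,-0.13],"rot":[0,0,-0.55]},{"travel":[0.63,-0.31,-0.13],"rot":[0,0,-0.55]},{"travel":[0.63,-0.31,-0.13],"rot":[0,0,-0.55]},{"travel":[0.63,-0.31,-0.13],"rot":[0,0,-0.55]},{"travel":[0.63,-0.31,-0.13],"rot":[0,0,-0.55]},{"travel":[0.63,-0.31,-0.13],"rot":[0,0,-0.55]},{"travel":[0.63,-0.31,-0.13],"rot":[0,0,-0.55]}]'
python3 -c "
from h import *
rows([480,-217,330],down(191.5)); print(state()['joints'])"
```

```text
t: 1.3
tcp_pos: [480.3, -211.4, 330.9]
tcp_rot: [[-0.492, 0.87, -0.001], [0.87, 0.492, 0.0], [0.001, -0.0, -1.0]]
wrist_force: [0.5, -0.5, -0.9]
gripper_width: 85.3
gripper_force: 0.0
at [ 480.3 -211.4  330.9] travel [-0.0079 -0.005   0.0015] rot [ 0.000e+00 -3.000e-04 -4.001e-01] deg 72.0
[-5.74673942e-01  2.05007272e-01  1.44904702e-01  1.51152196e+00
 -1.00290393e-05  4.81503741e-01]
```

```bash
python3 -m inch '[{"travel":[0,0,0],"rot":[0,0,-0.4]},{"travel":[0,0,0],"rot":[0,0,-0.4]},{"travel":[0,0,0],"rot":[0,0,-0.4]},{"travel":[0,0,0],"rot":[0,0,-0.4]},{"travel":[0,0,0],"rot":[0,0,-0.4]},{"travel":[0,0,0],"rot":[0,0,-0.4]},{"travel":[0,0,0],"rot":[0,0,-0.4]},{"travel":[0,0,0],"rot":[0,0,-0.4]},{"travel":[0,0,0],"rot":[0,0,-0.4]},{"travel":[0,0,0],"rot":[0,0,-0.4]},{"travel":[0,0,0],"rot":[0,0,-0.4]}]'
python3 - <<'E'
from h import *
import pickle
print(state()["joints"],np.abs(state()["qvel"]).max())
c=imaging.get_calibration("wrist");im=imaging.snapshot("wrist");pickle.dump(c,open("w1.pkl","wb"));cv2.imwrite("pics/w1.png",im)
E
```

```text
t: 2.4
tcp_pos: [480.0, -211.9, 331.1]
tcp_rot: [[-0.982, -0.191, -0.0], [-0.191, 0.982, 0.0], [0.0, 0.0, -1.0]]
wrist_force: [0.2, -0.4, -0.3]
gripper_width: 85.3
gripper_force: 0.0
[-5.75743170e-01  2.04724346e-01  1.44979958e-01  1.51152319e+00
  1.79243135e-06 -7.67431140e-01] 0.00148110871896933
```

View pics/w1.png

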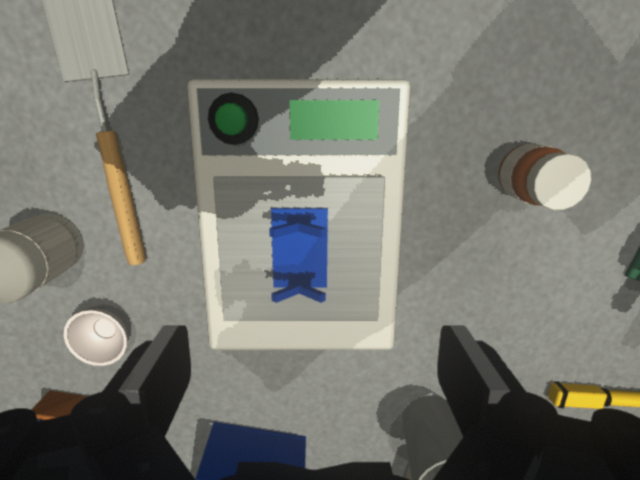

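The wrist view has the balance top corners at about (190,81), (409,81), (394,348) and (210,349). The key is at (231,119), and the V notches at (298,222) and (298,290).

```bash
python3 - <<'E'
from h import *
import pickle
W=Cam("wrist",pickle.load(open("w1.pkl","rb")));im=cv2.imread("pics/w1.png")
c=np.array([W.plane(p,68) for p in [(190,81),(409,81),(394,349),(210,349)]]);print(c.round(1))
ce=c.mean(0);x=(c[2]+c[3]-c[0]-c[1])[:2];y=(c[1]+c[2]-c[0]-c[3])[:2]
print(ce,np.linalg.norm(x)/2,np.linalg.norm(y)/2,np.degrees(np.arctan2(x[1],x[0])),np.degrees(np.arctan2(-y[0],y[1])))
p=np.array([W.plane(q,78) for q in [(214,177),(385,177),(380,320),(223,320)]]);print("pan",p.mean(0),np.linalg.norm(p[0]-p[1]),np.linalg.norm(p[1]-p[2]))
k=mask(im,(50,100,40),(90,255,255),(205,95,260,145));K=W.plane(k[0],89);print("key",k[:2],K)
b=mask(im,(105,100,40),(130,255,255),(250,190,345,320));print(b[:3])
for q in [(270,236),(325,236),(269,301),(326,301)]: print("tip",W.plane(q,128)) 
for yaw in (11,):
    a=np.radians(yaw);R=np.array([[np.cos(a),-np.sin(a)],[np.sin(a),np.cos(a)]])
    for cc in (ce,): print("pred key",cc[:2]+R@[-98,-55],"pan",cc[:2]+R@[20,0]); print("key->origin",K[:2]-R@[-98,-55])
    r=ce[:2]+R@[20,0]
    for dx in(-28,28):
        for dy in (-18.5,18.5,0): print(W.proj([*(r+R@[dx,dy]),128 if dy else 110]).round(0))
E
```

```text
[[ 403.4 -330.6   68. ]
 [ 368.3 -150.9   68. ]
 [ 618.6 -100.    68. ]
 [ 654.3 -284.    68. ]]
[ 511.14152333 -216.36705554   68.        ] 255.3087770773089 185.2437340551687 11.015011030536124 11.003671934323831
pan [ 531.06348524 -212.70873884   78.        ] 148.78455878402406 138.5757618827885
key (array([230.55094787, 118.56161137]), np.int32(844)) [ 425.50648409 -289.6564301    89.        ]
(array([299.10064867, 251.51830927]), np.int32(4779), ((298.4999694824219, 254.5), (56.99999237060547, 92.99998474121094), -0.0))
tip [ 505.26779412 -240.55063023  128.        ]
tip [ 497.00522034 -198.05297334  128.        ]
tip [ 560.8320408  -232.35402333  128.        ]
tip [ 551.8434848  -186.06326496  128.        ]
pred key [ 425.4365541  -289.05583218] pan [ 530.774067   -212.55087563]
key->origin [ 511.21145332 -216.96765346]
[275. 239.]
[322. 239.]
[299. 233.]
[277. 303.]
[322. 303.]
[300. 294.]
```

```bash
cat >> h.py <<'E'
def grip(phi,tilt=30):
    "tool rotation gripping the sampler with yaw phi, climb tilt; tool x=-sampler x, tool z=-sampler z"
    S=Ro.from_euler("ZY",[phi,-tilt],degrees=True).as_matrix(); return S@np.diag([-1,1,-1.])
E
python3 - <<'E'
from h import *
print(grip(0)); rows([446,201,285],grip(0))
E
```

```text
[[-0.8660254  0.         0.5      ]
 [ 0.         1.         0.       ]
 [-0.5        0.        -0.8660254]]
at [ 480.  -211.9  331.1] travel [-0.0756  0.6864  0.077 ] rot [ 0.0161 -0.1662  0.0596] deg 31.9
```

```bash
python3 -m inch '[{"travel":[-0.0756,0.6864,0.077],"rot":[0.0161,-0.1662,0.0596]},{"travel":[-0.0756,0.6864,0.077],"rot":[0.0161,-0.1662,0.0596]},{"travel":[-0.0756,0.6864,0.077],"rot":[0.0161,-0.1662,0.0596]},{"travel":[-0.0756,0.6864,0.077],"rot":[0.0161,-0.1662,0.0596]},{"travel":[-0.0756,0.6864,0.077],"rot":[0.0161,-0.1662,0.0596]},{"travel":[-0.0756,0.6864,0.077],"rot":[0.0161,-0.1662,0.0596]},{"travel":[-0.0756,0.6864,0.077],"rot":[0.0161,-0.1662,0.0596]},{"travel":[-0.0756,0.6864,0.077],"rot":[0.0161,-0.1662,0.0596]},{"travel":[-0.0756,0.6864,0.077],"rot":[0.0161,-0.1662,0.0596]},{"travel":[-0.0756,0.6864,0.077],"rot":[0.0161,-0.1662,0.0596]},{"travel":[-0.0756,0.6864,0.077],"rot":[0.0161,-0.1662,0.0596]},{"travel":[-0.0756,0.6864,0.077],"rot":[0.0161,-0.1662,0.0596]}]'
python3 - <<'E'
from h import *
import pickle
print(state()["joints"],np.abs(state()["qvel"]).max())
c=imaging.get_calibration("wrist");im=imaging.snapshot("wrist");pickle.dump(c,open("w2.pkl","wb"));cv2.imwrite("pics/w2.png",im)
E
```

```text
t: 3.65
tcp_pos: [445.5, 200.0, 285.2]
tcp_rot: [[-0.866, -0.0, 0.5], [-0.0, 1.0, -0.0], [-0.5, -0.0, -0.866]]
wrist_force: [-0.1, 0.2, 0.0]
gripper_width: 85.5
gripper_force: 0.0
[ 0.3453843  -0.13425896 -0.4513384   0.75566869 -0.17022326  0.30153149] 0.014625306546048034
```

View pics/w2.png

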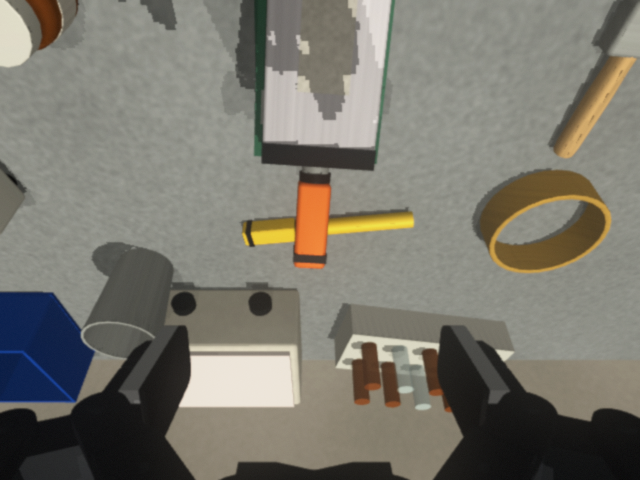

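The wrist view shows the handle from about (314,171) to (310,268), with the case's front face from (262,145) to (376,165). I'll zoom in for the edges.

```bash
python3 -c "
import cv2
im=cv2.imread('pics/w2.png')[125:275,245:395];cv2.imwrite('pics/w2c.png',cv2.resize(im,(600,600),interpolation=2))"
```

```text
(no output)
```

View pics/w2c.png

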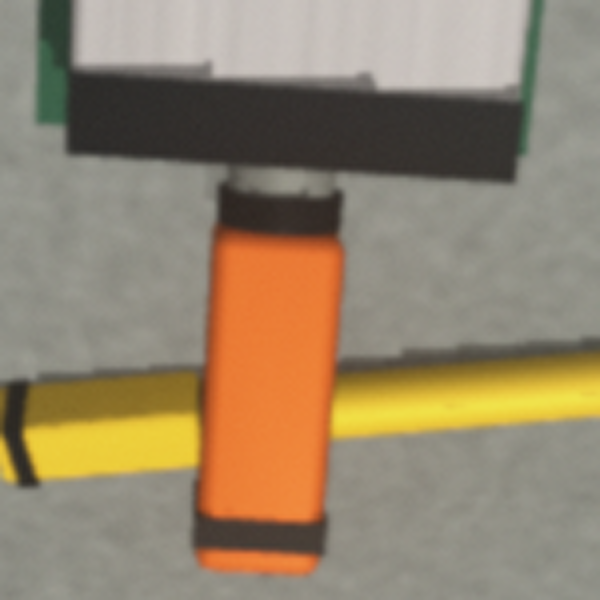

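The crop gives these pixel positions:
- **Handle's free end:** corners (294.7,267.2) and (324.6,268.2).
- **Handle's side edges:** at row 225, columns 297 and 328.3.
- **Case face:** top corners (263,143) and (375.5,149.5), bottom corners (261.8,163.3) and (373.8,170.5).

```bash
python3 - <<'E'
from h import *
import pickle
from scipy.optimize import least_squares
W=Cam("wrist",pickle.load(open("w2.pkl","rb")))
px=np.array([(294.7,267.2),(324.6,268.2),(297,225),(328.3,225),(263,143),(375.5,149.5),(261.8,163.3),(373.8,170.5),(299.5,187),(330.8,187)])
def pts(v):
    o,phi=v[:3],v[3]; R=Ro.from_euler("ZY",[phi,-30],degrees=True).as_matrix()
    xm,zt,zb,xn=v[4:8]
    L=np.array([(30,-11,10),(30,11,10),(xm,-11,10),(xm,11,10),(-45,-34,zt),(-45,34,zt),(-45,-34,zb),(-45,34,zb),(xn,-11,10),(xn,11,10)],float)
    return o+L@R.T
def f(v): return np.r_[(np.array([W.proj(X) for X in pts(v)])-px).ravel()]
for fix in (0,1):
    g=(lambda v:np.r_[f(v),(v[2]-140)*fix]) 
    r=least_squares(g,[521,201,140,0,0,24,-24,-20]);print(r.x.round(1),np.abs(f(r.x)).max().round(1));print(f(r.x).reshape(-1,2).round(1).tolist())
print("top/side proj",Cam("top").proj(r.x[:3]),Cam("side").proj(r.x[:3]))
E
```

```text
[ 5.245e+02  2.008e+02  1.418e+02 -4.100e+00  2.000e-01 -5.500e+00
  4.030e+01 -2.510e+01] 8.3
[[-0.5, -0.8], [1.7, -0.3], [-0.6, -0.8], [1.3, 0.9], [1.9, 6.9], [-8.3, 6.6], [-2.7, -5.3], [6.0, -5.4], [-1.1, -0.9], [1.7, 1.0]]
[ 5.254e+02  2.008e+02  1.407e+02 -4.100e+00  4.000e-01 -5.000e+00
  4.120e+01 -2.500e+01] 8.4
[[-0.4, -1.3], [1.7, -0.8], [-0.6, -0.8], [1.2, 0.9], [2.1, 7.1], [-8.4, 6.7], [-2.5, -5.1], [5.9, -5.2], [-1.1, -0.9], [1.6, 1.0]]
top/side proj [279.48015112 200.87012424] [355.56209397 193.03310618]
```

```bash
python3 - <<'E'
from h import *
import pickle
from scipy.optimize import least_squares
W=Cam("wrist",pickle.load(open("w2.pkl","rb")))
px=np.array([(294.7,267.2),(324.6,268.2),(297,225),(328.3,225),(261.8,163.3),(373.8,170.5),(299.5,187),(330.8,187)])
def pts(v):
    o,phi=v[:3],v[3]; R=Ro.from_euler("ZY",[phi,-30],degrees=True).as_matrix()
    xm,zt,xn=v[4:7]
    return o+np.array([(30,-11,10),(30,11,10),(xm,-11,10),(xm,11,10),(-45,-34,zt),(-45,34,zt),(xn,-11,10),(xn,11,10)],float)@R.T
def f(v): return (np.array([W.proj(X) for X in pts(v)])-px).ravel()
for fix in (0,1):
    r=least_squares(lambda v:np.r_[f(v),(v[2]-140)*fix],[521,201,140,0,0,24,-20]);print(r.x.round(1));print(f(r.x).reshape(-1,2).round(1).tolist())
o,phi=r.x[:3],r.x[3]
print("top/side proj",Cam("top").proj(o),Cam("side").proj(o))
R=grip(phi); rows(o-R[:,2]*60,R); rows(o-R[:,2]*3,R)
E
```

```text
[536.1 200.4 132.8  -4.   -1.6  35.3 -28.2]
[[-0.2, -0.3], [0.6, 0.1], [-0.3, -0.8], [0.1, 0.8], [0.3, 0.5], [0.0, -0.3], [-0.8, -0.9], [0.4, 0.9]]
[531.8 200.4 137.8  -4.1  -2.2  33.4 -28.2]
[[-0.6, 1.4], [0.8, 1.8], [-0.6, -0.8], [0.4, 0.8], [-0.7, -0.6], [1.1, -1.2], [-1.2, -0.9], [0.8, 0.9]]
top/side proj [279.7170999  198.66789865] [357.48739063 193.63782833]
at [445.6 199.8 285.3] travel [-0.0016  0.0045  0.1848] rot [0.0113 0.0002 0.0197] deg 4.1
at [445.6 199.8 285.3] travel [-0.0015  0.0011  0.2797] rot [0.0113 0.0002 0.0197] deg 4.1
```

```bash
python3 - <<'E'
from h import *
import pickle
W=Cam("wrist",pickle.load(open("w2.pkl","rb")));T=Cam("top");S=Cam("side")
R=Ro.from_euler("ZY",[-4.1,-30],degrees=True).as_matrix()
E=W.plane((309.6,267.7),163.7);o=E-R@[30,0,10];print("origin by end",o, "width", W.f*22/(W.R@E+W.t)[2])
L=W.plane((261.8,163.3),140-22.5+24*.866);M=W.plane((373.8,170.5),140-22.5+24*.866)
print("mouth width",np.linalg.norm(L-M),"origin by mouth",(L+M)/2-R@[-45,0,24],"yaw",np.degrees(np.arctan2(-(M-L)[0],(M-L)[1])))
t=cv2.imread("pics/top0.png");s=cv2.imread("pics/side0.png")
h=cv2.cvtColor(t,cv2.COLOR_BGR2HSV)
for nm,im,x0,y0,x1,y1 in(("t",t,270,180,292,218),("s",s,340,182,372,206)):
    h=cv2.cvtColor(im,cv2.COLOR_BGR2HSV);m=((h[...,0]<16)&(h[...,1]>130)&(h[...,2]>50))[y0:y1,x0:x1]; ys,xs=np.nonzero(m);print(nm,ys.min()+y0,ys.max()+y0,xs.min()+x0,xs.max()+x0)
for c in(T,S): print([c.proj(o+R@np.array(q,float)).round(1).tolist() for q in[(30,-11,10),(30,11,10),(30,11,-10),(-22,-11,10),(-22,11,10)]])
E
```

```text
origin by end [527.29417381 200.27687316 140.03974596] width 31.908816519569832
mouth width 69.02501502249014 origin by mouth [532.37897026 200.69500359 139.99939031] yaw -4.532795294631573
t 189 210 276 284
s 188 200 347 364
[[283.6, 191.5], [275.4, 191.0], [276.2, 188.3], [283.2, 209.3], [275.1, 208.8]]
[[362.7, 190.4], [362.6, 185.8], [365.4, 189.6], [348.9, 196.1], [348.9, 191.4]]
```

```bash
python3 - <<'E'
from h import *
o=np.array([529,200.5,140]);R=grip(-4.3); rows(o-R[:,2]*63,R); rows(o-R[:,2]*3,R); print(R.round(3).tolist())
E
```

```text
at [445.6 199.8 285.3] travel [0.0006 0.0051 0.1743] rot [0.0119 0.0002 0.0207] deg 4.3
at [445.6 199.8 285.3] travel [0.0008 0.0014 0.2742] rot [0.0119 0.0002 0.0207] deg 4.3
[[-0.864, 0.075, 0.499], [0.065, 0.997, -0.037], [-0.5, -0.0, -0.866]]
```

```bash
python3 -m inch '[{"travel":[0.0006,0.0051,0.09],"rot":[0.0119,0.0002,0.0207]},{"travel":[0.0006,0.0051,0.1743],"rot":[0.0119,0.0002,0.0207]},{"travel":[0.0006,0.0051,0.1743],"rot":[0.0119,0.0002,0.0207]},{"travel":[0.0007,0.0036,0.21],"rot":[0.0119,0.0002,0.0207]},{"travel":[0.0007,0.0028,0.24],"rot":[0.0119,0.0002,0.0207]},{"travel":[0.0008,0.0014,0.2742],"rot":[0.0119,0.0002,0.0207]},{"travel":[0.0008,0.0014,0.2742],"rot":[0.0119,0.0002,0.0207]},{"travel":[0.0008,0.0014,0.2742],"rot":[0.0119,0.0002,0.0207]},{"travel":[0.0008,0.0014,0.2742],"rot":[0.0119,0.0002,0.0207]}]' 100
python3 - <<'E'
from h import *
o=np.array([529,200.5,140]);R=grip(-4.3); rows(o-R[:,2]*3,R); print(state()["wrist_force"])
cv2.imwrite("pics/w3.png",imaging.snapshot("wrist"))
E
```

```text
t: 4.6
tcp_pos: [527.4, 201.6, 143.9]
tcp_rot: [[-0.863, 0.074, 0.5], [0.064, 0.997, -0.037], [-0.501, 0.0, -0.865]]
wrist_force: [-0.4, 0.1, 0.3]
gripper_width: 85.4
gripper_force: 0.0
at [527.4 201.6 143.9] travel [ 0.0008 -0.0017  0.0021] rot [0.0003 0.0004 0.0003] deg 0.1
[-0.37522019  0.11495897  0.29260945]
```

View pics/w3.png

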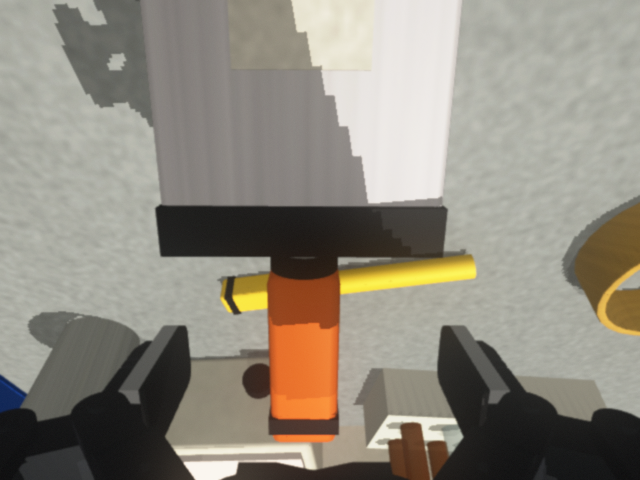

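The picture shows the handle between the open fingers, edges at columns 270 and 339 and free end at row 441. The case edge is level at row 257, columns 160 to 443.

```bash
python3 - <<'E'
from h import *
W=Cam("wrist");s=state();R=s["tcp_rot"]
tool=lambda p:R.T@(p-s["tcp_pos"])
print("cx",W.cx)
# depth from width at two stations, then tool coordinates
for a,b,v,w,n in((271,337,441,22,"free end, want toolx -30 z -7"),(160,444,257,68,"mouth, want 45, -21"),(270,339,370,22,"mid")):
    d=W.f*w/(b-a); o,r=W.ray(((a+b)/2,v)); r=r/(W.R[2]@r); print(n,d.round(1),tool(o+r*d).round(1))
o,r=W.ray((304,441));
for z in (-11,-7,-3): 
  a=tool(o);b=R.T@r; print(z,(a+b*(z-a[2])/b[2]).round(1))
o,r=W.ray((302,257));
for z in (-25,-21,-17): 
  a=tool(o);b=R.T@r; print(z,(a+b*(z-a[2])/b[2]).round(1))
E
```

```text
cx 313.72212709167775
free end, want toolx -30 z -7 143.4 [-28.4  -1.8  -4.6]
mouth, want 45, -21 103.0 [ 43.4  -1.4 -23.8]
mid 137.2 [-2.3 -1.5 -2.7]
-11 [-22.5  -1.6 -11. ]
-7 [-26.2  -1.7  -7. ]
-3 [-29.8  -1.8  -3. ]
-25 [ 43.8  -1.4 -25. ]
-21 [ 42.4  -1.5 -21. ]
-17 [ 41.   -1.6 -17. ]
```

```bash
python3 -m inch '[{"travel":[0,-0.0026,0.0024],"rot":[0,0,0]},{"travel":[0,-0.0026,0.0024],"rot":[0,0,0]},{"travel":[0,-0.0026,0.0024],"rot":[0,0,0]}]' 100
python3 -m inch '[{"travel":[0,0,0],"rot":[0,0,0]},{"travel":[0,0,0],"rot":[0,0,0]},{"travel":[0,0,0],"rot":[0,0,0]},{"travel":[0,0,0],"rot":[0,0,0]},{"travel":[0,0,0],"rot":[0,0,0]},{"travel":[0,0,0],"rot":[0,0,0]},{"travel":[0,0,0],"rot":[0,0,0]},{"travel":[0,0,0],"rot":[0,0,0]}]' 0 80
```

```text
t: 4.95
tcp_pos: [527.7, 200.3, 141.4]
tcp_rot: [[-0.864, 0.073, 0.499], [0.063, 0.997, -0.037], [-0.5, -0.0, -0.866]]
wrist_force: [-0.0, 0.4, -0.4]
gripper_width: 85.3
gripper_force: 0.0
t: 5.75
tcp_pos: [527.7, 200.1, 141.1]
tcp_rot: [[-0.864, 0.073, 0.498], [0.063, 0.997, -0.037], [-0.5, -0.001, -0.866]]
wrist_force: [1.0, -1.2, 1.0]
gripper_width: 21.2
gripper_force: 78.1
```

```bash
python3 -m inch '[{"travel":[0,0.00065,0],"rot":[0.0417,0,0]},{"travel":[-0.0004,0.0013,0],"rot":[0.0833,0,0]},{"travel":[-0.0008,0.00065,0],"rot":[0.0417,0,0]},{"travel":[-0.0012,0,0],"rot":[0,0,0]},{"travel":[-0.0016,-0.00065,0],"rot":[-0.0417,0,0]},{"travel":[-0.002,-0.0013,0],"rot":[-0.0833,0,0]},{"travel":[-0.0024,-0.00065,0],"rot":[-0.0417,0,0]},{"travel":[-0.0028,0,0],"rot":[0,0,0]},{"travel":[-0.0032,0.00065,0],"rot":[0.0417,0,0]},{"travel":[-0.0036,0.0013,0],"rot":[0.0833,0,0]},{"travel":[-0.004,0.00065,0],"rot":[0.0417,0,0]},{"travel":[-0.0044,0,0],"rot":[0,0,0]}]'
python3 - <<'E'
from h import *
s=state();print(s["joints"].round(2))
a=cv2.imread("pics/w3.png");b=imaging.snapshot("wrist");cv2.imwrite("pics/w4.png",b)
for im in(a,b):
    g=cv2.cvtColor(im,cv2.COLOR_BGR2GRAY)[:,210:250].mean(1); d=np.diff(g); print("edges rows",[ (i,round(d[i])) for i in range(190,275) if abs(d[i])>12])
E
```

```text
t: 6.95
tcp_pos: [528.6, 202.2, 140.4]
tcp_rot: [[-0.866, 0.065, 0.495], [0.056, 0.998, -0.033], [-0.496, -0.0, -0.868]]
wrist_force: [-7.1, -2.2, -4.1]
gripper_width: 20.6
gripper_force: 79.3
[ 0.3   0.12 -0.6   0.36 -0.18  0.32]
edges rows [(204, -24), (205, -42), (206, -26), (255, 41), (256, 64), (257, 22)]
edges rows [(209, -12), (210, -44), (211, -39), (262, 41), (263, 64), (264, 24)]
```

```bash
python3 - <<'E'
from h import *
s=state();print(s["tcp_pos"],s["tcp_rot"].round(3).tolist(),s["wrist_force"],s["ft_torque"],s["qvel"].round(3))
W=Cam("wrist")
x=np.array([.864,-.065,.5]);n=np.cross(x,[.065*1.15,.997,0])
n=Ro.from_euler("ZY",[-4.3,-30],degrees=True).as_matrix();x=n[:,0];z=n[:,2]
# case top plane: z-coordinate along z fixed; edge x-coordinate along bore relative to o
o=np.array([528.,200.5,140])
def edge(W,row,col):
    c,r=W.ray((col,row)); k=(24-(c-o)@z)/(r@z); return (c+r*k-o)@x
print("now",edge(W,263.5,230))
# w3 camera rebuilt
R=s["tcp_rot"];Rc=R.T@W.R.T;tc=R.T@(-W.R.T@W.t-s["tcp_pos"])
R3=np.array([[-0.863,.074,.5],[.064,.997,-.037],[-.501,0,-.865]]);V=Cam("wrist");V.R=(R3@Rc).T;V.t=-V.R@(np.array([527.4,201.6,143.9])+R3@tc)
print("w3",edge(V,256.5,230))
E
```

```text
[528.17193888 201.23613723 141.07112805] [[-0.866, 0.063, 0.497], [0.059, 0.998, -0.024], [-0.497, 0.009, -0.868]] [-8.34587967  1.86268203 -2.92328234] [0.3818841  2.30569815 0.06661769] [ 0.042  0.024  0.053  0.111 -0.225  0.149]
now -40.71530067220242
w3 -41.092175704885534
```

```bash
python3 -m inch '[{"travel":[0,0.00065,0],"rot":[0.0417,0,0]},{"travel":[0,0.0013,0],"rot":[0.0833,0,0]},{"travel":[0,0.0013,0],"rot":[0.0833,0,0]}]'
python3 -c "
from h import *
s=state();print(s['tcp_pos'],s['ft_torque'],s['tcp_rot'].round(3).tolist())"
python3 -m inch '[{"travel":[0,-0.00065,0],"rot":[-0.0417,0,0]},{"travel":[0,-0.0013,0],"rot":[-0.0833,0,0]},{"travel":[0,-0.002,0],"rot":[-0.125,0,0]},{"travel":[0,-0.0026,0],"rot":[-0.1667,0,0]},{"travel":[0,-0.0026,0],"rot":[-0.1667,0,0]}]'
python3 -c "
from h import *
s=state();print(s['tcp_pos'],s['ft_torque'],s['tcp_rot'].round(3).tolist())"
python3 -m inch '[{"travel":[0,0.00065,0],"rot":[0.0417,0,0]},{"travel":[0,0.0013,0],"rot":[0.0833,0,0]},{"travel":[0,0.0013,0],"rot":[0.0833,0,0]}]'
```

```text
t: 7.3
tcp_pos: [529.4, 201.7, 141.0]
tcp_rot: [[-0.866, 0.198, 0.46], [0.06, 0.953, -0.298], [-0.497, -0.23, -0.837]]
wrist_force: [-2.8, -4.7, -1.7]
gripper_width: 20.6
gripper_force: 79.5
[529.38188476 201.67138483 141.02991956] [-0.85527613  0.85814899  0.09804069] [[-0.866, 0.198, 0.46], [0.06, 0.953, -0.298], [-0.497, -0.23, -0.837]]
t: 7.8
tcp_pos: [529.0, 197.9, 142.6]
tcp_rot: [[-0.864, -0.058, 0.5], [0.066, 0.972, 0.227], [-0.499, 0.229, -0.836]]
wrist_force: [-3.7, 5.3, -3.2]
gripper_width: 20.8
gripper_force: 79.1
[529.00777589 197.89850957 142.56548252] [0.96692865 1.17861075 0.07116791] [[-0.864, -0.058, 0.5], [0.066, 0.972, 0.227], [-0.499, 0.229, -0.836]]
t: 8.1
tcp_pos: [529.4, 201.1, 143.1]
tcp_rot: [[-0.864, 0.073, 0.499], [0.06, 0.997, -0.043], [-0.5, -0.007, -0.866]]
wrist_force: [0.2, -6.7, -0.1]
gripper_width: 20.7
gripper_force: 80.1
```

```bash
python3 -m inch '[{"travel":[-0.0003,0.0004,0],"rot":[0.0417,0,0]},{"travel":[-0.0006,0.0008,0],"rot":[0.0833,0,0]},{"travel":[-0.0009,0.0004,0],"rot":[0.0417,0,0]},{"travel":[-0.0012,0,0],"rot":[0,0,0]},{"travel":[-0.0015,-0.0004,0],"rot":[-0.0417,0,0]},{"travel":[-0.0018,-0.0008,0],"rot":[-0.0833,0,0]},{"travel":[-0.0021,-0.0004,0],"rot":[-0.0417,0,0]},{"travel":[-0.0024,0,0],"rot":[0,0,0]},{"travel":[-0.0027,0.0004,0],"rot":[0.0417,0,0]},{"travel":[-0.003,0.0008,0],"rot":[0.0833,0,0]},{"travel":[-0.0033,0.0004,0],"rot":[0.0417,0,0]},{"travel":[-0.0036,0,0],"rot":[0,0,0]}]'
python3 -m inch '[{"travel":[-0.0003,-0.0004,0],"rot":[-0.0417,0,0]},{"travel":[-0.0006,-0.0008,0],"rot":[-0.0833,0,0]},{"travel":[-0.0009,-0.0004,0],"rot":[-0.0417,0,0]},{"travel":[-0.0012,0,0],"rot":[0,0,0]},{"travel":[-0.0015,0.0004,0],"rot":[0.0417,0,0]},{"travel":[-0.0018,0.0008,0],"rot":[0.0833,0,0]},{"travel":[-0.0021,0.0004,0],"rot":[0.0417,0,0]},{"travel":[-0.0024,0,0],"rot":[0,0,0]},{"travel":[-0.0027,-0.0004,0],"rot":[-0.0417,0,0]},{"travel":[-0.003,-0.0008,0],"rot":[-0.0833,0,0]},{"travel":[-0.0033,-0.0004,0],"rot":[-0.0417,0,0]},{"travel":[-0.0036,0,0],"rot":[0,0,0]}]'
cat > chk.py <<'E'
from h import *
s=state();W=Cam("wrist");b=imaging.snapshot("wrist")
n=Ro.from_euler("ZY",[-4.3,-30],degrees=True).as_matrix();x=n[:,0];z=n[:,2];o=np.array([528.,200.5,140])
g=cv2.cvtColor(b,cv2.COLOR_BGR2GRAY)[:,210:250].mean(1);d=np.diff(g);i=150+np.argmax(d[150:330]);
c,r=W.ray((230,i+.5));k=(24-(c-o)@z)/(r@z);print("edge row",i,"case edge along bore",((c+r*k-o)@x).round(2),"(home ~ -41)  pulled",((s["tcp_pos"]-[527.7,200.1,141.1])@x).round(2),"pull force",(-s["wrist_force"]@x).round(1))
E
python3 chk.py
```

```text
t: 9.3
tcp_pos: [530.7, 202.3, 142.3]
tcp_rot: [[-0.866, 0.065, 0.496], [0.056, 0.998, -0.032], [-0.498, 0.0, -0.867]]
wrist_force: [-6.6, -2.2, -4.6]
gripper_width: 20.9
gripper_force: 79.6
t: 10.5
tcp_pos: [532.7, 196.9, 144.4]
tcp_rot: [[-0.865, 0.081, 0.496], [0.07, 0.997, -0.041], [-0.498, -0.001, -0.867]]
wrist_force: [-7.5, 5.1, -7.4]
gripper_width: 20.5
gripper_force: 79.6
edge row 238 case edge along bore -41.16 (home ~ -41)  pulled 6.15 pull force 10.5
```

```bash
python3 -m inch '[{"travel":[0,0.0004,0],"rot":[0.0467,0,0]},{"travel":[0,0.0008,0],"rot":[0.0933,0,0]},{"travel":[0,0.0004,0],"rot":[0.0467,0,0]},{"travel":[-0.0005,0,0],"rot":[0,0,0]},{"travel":[-0.001,-0.0004,0],"rot":[-0.0467,0,0]},{"travel":[-0.001,-0.0008,0],"rot":[-0.0933,0,0]},{"travel":[-0.001,-0.0004,0],"rot":[-0.0467,0,0]},{"travel":[-0.0015,0,0],"rot":[0,0,0]},{"travel":[-0.002,0.0004,0],"rot":[0.0467,0,0]},{"travel":[-0.002,0.0008,0],"rot":[0.0933,0,0]},{"travel":[-0.002,0.0004,0],"rot":[0.0467,0,0]},{"travel":[-0.0025,0,0],"rot":[0,0,0]}]'
python3 -m inch '[{"travel":[-0.0005,-0.0004,0],"rot":[-0.0467,0,0]},{"travel":[-0.0005,-0.0008,0],"rot":[-0.0933,0,0]},{"travel":[-0.0005,-0.0004,0],"rot":[-0.0467,0,0]},{"travel":[-0.001,0,0],"rot":[0,0,0]},{"travel":[-0.0015,0.0004,0],"rot":[0.0467,0,0]},{"travel":[-0.0015,0.0008,0],"rot":[0.0933,0,0]},{"travel":[-0.0015,0.0004,0],"rot":[0.0467,0,0]},{"travel":[-0.002,0,0],"rot":[0,0,0]},{"travel":[-0.0025,-0.0004,0],"rot":[-0.0467,0,0]},{"travel":[-0.0025,-0.0008,0],"rot":[-0.0933,0,0]},{"travel":[-0.0025,-0.0004,0],"rot":[-0.0467,0,0]},{"travel":[-0.003,0,0],"rot":[0,0,0]}]'
python3 chk.py
```

```text
t: 11.75
tcp_pos: [533.6, 202.3, 143.5]
tcp_rot: [[-0.866, 0.064, 0.495], [0.055, 0.998, -0.032], [-0.496, -0.001, -0.868]]
wrist_force: [-8.4, -2.9, -7.6]
gripper_width: 20.7
gripper_force: 79.7
t: 12.95
tcp_pos: [535.9, 195.6, 146.1]
tcp_rot: [[-0.864, 0.083, 0.496], [0.071, 0.997, -0.042], [-0.498, -0.001, -0.867]]
wrist_force: [-7.4, 4.9, -7.0]
gripper_width: 20.7
gripper_force: 79.9
edge row 223 case edge along bore -41.28 (home ~ -41)  pulled 9.84 pull force 10.2
```

```bash
python3 -m inch '[{"travel":[0,0.0004,0],"rot":[0.0467,0,0]},{"travel":[0,0.0008,0],"rot":[0.0933,0,0]},{"travel":[-0.0002,0.0004,0],"rot":[0.0467,0,0]},{"travel":[-0.0007,0,0],"rot":[0,0,0]},{"travel":[-0.0012,-0.0004,0],"rot":[-0.0467,0,0]},{"travel":[-0.0012,-0.0008,0],"rot":[-0.0933,0,0]},{"travel":[-0.0014,-0.0004,0],"rot":[-0.0467,0,0]},{"travel":[-0.0019,0,0],"rot":[0,0,0]},{"travel":[-0.0024,0.0004,0],"rot":[0.0467,0,0]},{"travel":[-0.0024,0.0008,0],"rot":[0.0933,0,0]},{"travel":[-0.0026,0.0004,0],"rot":[0.0467,0,0]},{"travel":[-0.0031,0,0],"rot":[0,0,0]}]'
python3 -m inch '[{"travel":[-0.0005,-0.0004,0],"rot":[-0.0467,0,0]},{"travel":[-0.0005,-0.0008,0],"rot":[-0.0933,0,0]},{"travel":[-0.0007,-0.0004,0],"rot":[-0.0467,0,0]},{"travel":[-0.0012,0,0],"rot":[0,0,0]},{"travel":[-0.0017,0.0004,0],"rot":[0.0467,0,0]},{"travel":[-0.0017,0.0008,0],"rot":[0.0933,0,0]},{"travel":[-0.0019,0.0004,0],"rot":[0.0467,0,0]},{"travel":[-0.0024,0,0],"rot":[0,0,0]},{"travel":[-0.0029,-0.0004,0],"rot":[-0.0467,0,0]},{"travel":[-0.0029,-0.0008,0],"rot":[-0.0933,0,0]},{"travel":[-0.0031,-0.0004,0],"rot":[-0.0467,0,0]},{"travel":[-0.0036,0,0],"rot":[0,0,0]}]'
python3 -m inch '[{"travel":[0,0.0004,0],"rot":[0.0467,0,0]},{"travel":[0,0.0008,0],"rot":[0.0933,0,0]},{"travel":[-0.0002,0.0004,0],"rot":[0.0467,0,0]},{"travel":[-0.0007,0,0],"rot":[0,0,0]},{"travel":[-0.0012,-0.0004,0],"rot":[-0.0467,0,0]},{"travel":[-0.0012,-0.0008,0],"rot":[-0.0933,0,0]},{"travel":[-0.0014,-0.0004,0],"rot":[-0.0467,0,0]},{"travel":[-0.0019,0,0],"rot":[0,0,0]},{"travel":[-0.0024,0.0004,0],"rot":[0.0467,0,0]},{"travel":[-0.0024,0.0008,0],"rot":[0.0933,0,0]},{"travel":[-0.0026,0.0004,0],"rot":[0.0467,0,0]},{"travel":[-0.0031,0,0],"rot":[0,0,0]}]'
python3 -m inch '[{"travel":[-0.0005,-0.0004,0],"rot":[-0.0467,0,0]},{"travel":[-0.0005,-0.0008,0],"rot":[-0.0933,0,0]},{"travel":[-0.0007,-0.0004,0],"rot":[-0.0467,0,0]},{"travel":[-0.0012,0,0],"rot":[0,0,0]},{"travel":[-0.0017,0.0004,0],"rot":[0.0467,0,0]},{"travel":[-0.0017,0.0008,0],"rot":[0.0933,0,0]},{"travel":[-0.0019,0.0004,0],"rot":[0.0467,0,0]},{"travel":[-0.0024,0,0],"rot":[0,0,0]},{"travel":[-0.0029,-0.0004,0],"rot":[-0.0467,0,0]},{"travel":[-0.0029,-0.0008,0],"rot":[-0.0933,0,0]},{"travel":[-0.0031,-0.0004,0],"rot":[-0.0467,0,0]},{"travel":[-0.0036,0,0],"rot":[0,0,0]}]' | head -2
python3 chk.py
```

```text
t: 14.2
tcp_pos: [536.6, 202.1, 145.1]
tcp_rot: [[-0.867, 0.064, 0.495], [0.055, 0.998, -0.032], [-0.496, -0.001, -0.868]]
wrist_force: [-8.4, -3.6, -7.6]
gripper_width: 20.9
gripper_force: 79.9
t: 15.4
tcp_pos: [539.3, 195.6, 148.0]
tcp_rot: [[-0.865, 0.083, 0.496], [0.072, 0.997, -0.041], [-0.497, -0.0, -0.868]]
wrist_force: [-7.5, 5.5, -7.2]
gripper_width: 21.1
gripper_force: 79.9
t: 16.6
tcp_pos: [539.5, 201.5, 146.5]
tcp_rot: [[-0.867, 0.064, 0.494], [0.054, 0.998, -0.033], [-0.495, -0.002, -0.869]]
wrist_force: [-9.6, -5.4, -7.1]
gripper_width: 21.0
gripper_force: 80.2
t: 17.8
tcp_pos: [542.7, 195.3, 149.9]
edge row 190 case edge along bore -41.31 (home ~ -41)  pulled 17.68 pull force 10.6
```

Case still at home and 17.7 mm pulled; I'll do two more wiggle rounds.

```bash
python3 -m inch '[{"travel":[0,0.0004,0],"rot":[0.0467,0,0]},{"travel":[0,0.0008,0],"rot":[0.0933,0,0]},{"travel":[-0.0002,0.0004,0],"rot":[0.0467,0,0]},{"travel":[-0.0007,0,0],"rot":[0,0,0]},{"travel":[-0.0012,-0.0004,0],"rot":[-0.0467,0,0]},{"travel":[-0.0012,-0.0008,0],"rot":[-0.0933,0,0]},{"travel":[-0.0014,-0.0004,0],"rot":[-0.0467,0,0]},{"travel":[-0.0019,0,0],"rot":[0,0,0]},{"travel":[-0.0024,0.0004,0],"rot":[0.0467,0,0]},{"travel":[-0.0024,0.0008,0],"rot":[0.0933,0,0]},{"travel":[-0.0026,0.0004,0],"rot":[0.0467,0,0]},{"travel":[-0.0031,0,0],"rot":[0,0,0]}]'
python3 -m inch '[{"travel":[-0.0005,-0.0004,0],"rot":[-0.0467,0,0]},{"travel":[-0.0005,-0.0008,0],"rot":[-0.0933,0,0]},{"travel":[-0.0007,-0.0004,0],"rot":[-0.0467,0,0]},{"travel":[-0.0012,0,0],"rot":[0,0,0]},{"travel":[-0.0017,0.0004,0],"rot":[0.0467,0,0]},{"travel":[-0.0017,0.0008,0],"rot":[0.0933,0,0]},{"travel":[-0.0019,0.0004,0],"rot":[0.0467,0,0]},{"travel":[-0.0024,0,0],"rot":[0,0,0]},{"travel":[-0.0029,-0.0004,0],"rot":[-0.0467,0,0]},{"travel":[-0.0029,-0.0008,0],"rot":[-0.0933,0,0]},{"travel":[-0.0031,-0.0004,0],"rot":[-0.0467,0,0]},{"travel":[-0.0036,0,0],"rot":[0,0,0]}]'
python3 -m inch '[{"travel":[0,0,0],"rot":[0,0,0]},{"travel":[0,0,0],"rot":[0,0,0]},{"travel":[0,0,0],"rot":[0,0,0]}]'
python3 chk.py
```

```text
t: 19.05
tcp_pos: [545.2, 202.3, 150.3]
tcp_rot: [[-0.865, 0.064, 0.498], [0.056, 0.998, -0.031], [-0.499, 0.002, -0.867]]
wrist_force: [0.8, -0.3, -1.1]
gripper_width: 20.6
gripper_force: 80.7
t: 20.25
tcp_pos: [548.4, 194.2, 154.0]
tcp_rot: [[-0.862, 0.084, 0.5], [0.071, 0.996, -0.044], [-0.502, -0.002, -0.865]]
wrist_force: [1.0, -0.6, -2.0]
gripper_width: 20.8
gripper_force: 80.6
t: 20.55
tcp_pos: [546.3, 199.5, 152.5]
tcp_rot: [[-0.864, 0.07, 0.498], [0.062, 0.998, -0.033], [-0.499, 0.002, -0.867]]
wrist_force: [-0.6, -0.3, -1.5]
gripper_width: 20.6
gripper_force: 80.6
edge row 170 case edge along bore -41.56 (home ~ -41)  pulled 21.82 pull force 1.2
```

```bash
python3 -m inch '[{"travel":[-0.008,0,0],"rot":[0,0,0]},{"travel":[-0.02,0,0],"rot":[0,0,0]},{"travel":[-0.036,0,0],"rot":[0,0,0]},{"travel":[-0.054,0,0],"rot":[0,0,0]},{"travel":[-0.072,0,0],"rot":[0,0,0]},{"travel":[-0.09,0,0],"rot":[0,0,0]},{"travel":[-0.108,0,0],"rot":[0,0,0]},{"travel":[-0.126,0,0],"rot":[0,0,0]},{"travel":[-0.144,0,0],"rot":[0,0,0]},{"travel":[-0.162,0,0],"rot":[0,0,0]},{"travel":[-0.178,0,0],"rot":[0,0,0]},{"travel":[-0.178,0,0],"rot":[0,0,0]}]'
python3 - <<'E'
from h import *
print(state()["joints"])
cv2.imwrite("pics/w5.png",imaging.snapshot("wrist"))
rows([604,-199,250],down(191)); s=state(); rows(s["tcp_pos"]+[-20,0,75],down(180))
E
```

```text
t: 21.8
tcp_pos: [640.4, 192.1, 207.0]
tcp_rot: [[-0.863, 0.073, 0.5], [0.064, 0.997, -0.036], [-0.501, 0.0, -0.866]]
wrist_force: [-0.7, -0.5, -0.3]
gripper_width: 20.9
gripper_force: 80.6
[ 0.22654965  0.21375516 -0.29088234  0.56102788 -0.1481557   0.26165317]
at [639.5 192.1 206.3] travel [-0.0266 -0.6544 -0.0689] rot [-0.022   0.1656 -0.0825] deg 33.5
at [639.5 192.1 206.3] travel [-0.0337 -0.0024 -0.1249] rot [-0.0061  0.1665 -0.0228] deg 30.3
```

View pics/w5.png

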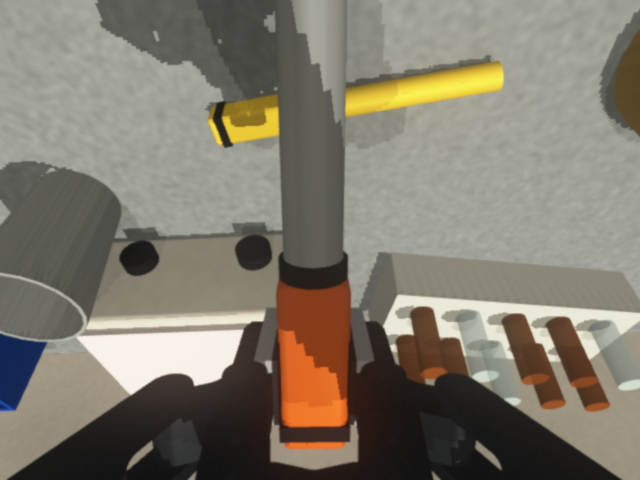

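The picture shows the bare tube clear of the case, the handle held squarely between the pads, free end at row 447. Next: lift, level, carry.

```bash
python3 -m inch '[{"travel":[-0.015,0,-0.03],"rot":[-0.001,0.025,-0.004]},{"travel":[-0.03,0,-0.06],"rot":[-0.002,0.06,-0.008]},{"travel":[-0.034,-0.001,-0.09],"rot":[-0.004,0.1,-0.014]},{"travel":[-0.034,-0.0024,-0.125],"rot":[-0.005,0.14,-0.019]},{"travel":[-0.034,-0.0024,-0.125],"rot":[-0.006,0.1665,-0.023]},{"travel":[-0.034,-0.0024,-0.125],"rot":[-0.006,0.1665,-0.023]}]'
python3 - <<'E'
from h import *
rows([604,-199,250],down(191)); rows([604,-199,165],down(191))
W=Cam("wrist");s=state();R=s["tcp_rot"];o=R.T@(-W.R.T@W.t-s["tcp_pos"])
for q,z in (((314,447),-7),((313,255),-8)): r=R.T@W.ray(q)[1]; print(o+r*(z-o[2])/r[2])
E
```

```text
t: 22.45
tcp_pos: [620.5, 191.9, 279.9]
tcp_rot: [[-1.0, -0.0, -0.003], [-0.0, 1.0, -0.001], [0.003, -0.001, -1.0]]
wrist_force: [-0.9, -0.8, -2.3]
gripper_width: 20.6
gripper_force: 80.6
at [620.5 191.9 279.9] travel [ 0.0276 -0.6515  0.0503] rot [-0.0002 -0.001  -0.061 ] deg 11.0
at [620.5 191.9 279.9] travel [ 0.0271 -0.6513  0.192 ] rot [-0.0002 -0.001  -0.061 ] deg 11.0
[-28.88118398   1.48910323  -7.        ]
[38.47240418  1.14777362 -8.        ]
```

```bash
python3 -m inch '[{"travel":[0.001,-0.03,0.003],"rot":[0,0,-0.003]},{"travel":[0.003,-0.08,0.006],"rot":[0,0,-0.008]},{"travel":[0.006,-0.14,0.01],"rot":[0,0,-0.014]},{"travel":[0.009,-0.2,0.015],"rot":[0,0,-0.02]},{"travel":[0.011,-0.26,0.02],"rot":[0,0,-0.025]},{"travel":[0.014,-0.33,0.025],"rot":[0,0,-0.03]},{"travel":[0.017,-0.4,0.03],"rot":[0,0,-0.036]},{"travel":[0.02,-0.47,0.035],"rot":[0,0,-0.042]},{"travel":[0.023,-0.54,0.04],"rot":[0,0,-0.05]},{"travel":[0.025,-0.6,0.045],"rot":[0,0,-0.056]},{"travel":[0.027,-0.635,0.05],"rot":[0,-0.001,-0.061]},{"travel":[0.0276,-0.6515,0.05],"rot":[0,-0.001,-0.061]}]'
python3 -m inch '[{"travel":[0,0,0],"rot":[0,0,0]},{"travel":[0,0,0],"rot":[0,0,0]},{"travel":[0,0,0],"rot":[0,0,0]}]' >/dev/null
python3 - <<'E'
from h import *
import pickle
u=np.array([.9816,.1908,0]);r=np.array([530.6,-212.8,122])
for k in(0,1): pass
rows(r+76.5*u+[0,0,60],down(191)); rows(r+76.5*u+[0,0,3],down(191))
c=imaging.get_calibration("wrist");cv2.imwrite("pics/w6.png",imaging.snapshot("wrist"));pickle.dump(c,open("w6.pkl","wb"))
E
```

```text
t: 23.65
tcp_pos: [602.0, -200.2, 250.4]
tcp_rot: [[-0.982, -0.19, 0.003], [-0.19, 0.982, -0.001], [-0.003, -0.002, -1.0]]
wrist_force: [0.5, 0.0, -0.9]
gripper_width: 20.7
gripper_force: 80.5
at [ 603.1 -197.3  251.8] travel [-0.0035 -0.0022  0.1164] rot [-0.0003  0.0011  0.0006] deg 0.2
at [ 603.1 -197.3  251.8] travel [-0.0032 -0.0021  0.2114] rot [-0.0003  0.0011  0.0006] deg 0.2
```

View pics/w6.png

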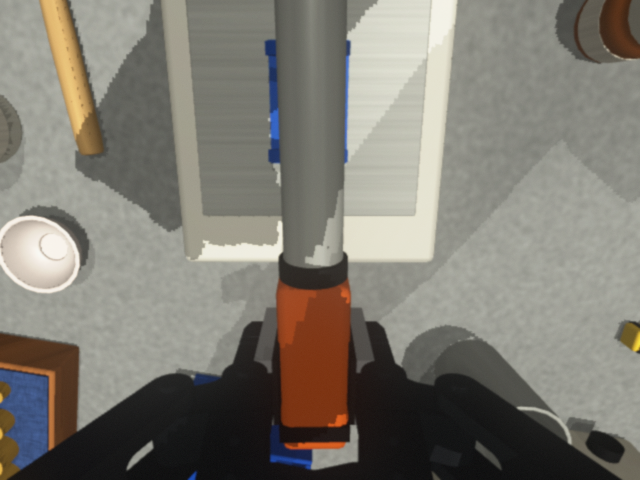

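```bash
python3 - <<'E'
from h import *
import pickle
W=Cam("wrist",pickle.load(open("w6.pkl","rb")));s=state();R=s["tcp_rot"];T=lambda p:R.T@(p-s["tcp_pos"])
im=cv2.imread("pics/w6.png")
for v in (5,30,100,130,240):
    g=cv2.GaussianBlur(im[v-2:v+3].mean(0),(1,5),0).sum(1) if 0 else im[v-2:v+3].astype(float).mean(0)
    d=np.abs(np.diff(g,axis=0)).sum(1); a=262+np.argmax(d[262:300]);b=325+np.argmax(d[325:362])
    D=W.f*18/(b-a);o,r=W.ray(((a+b+1)/2,v));r=r/(W.R[2]@r);print(v,a,b,T(o+r*D).round(1))
for q in((269,160),(348,160)): print("tip",T(W.plane(q,128)).round(1),W.plane(q,128).round(1))
E
```

```text
5 273 346 [101.6   0.3  -2.3]
30 274 346 [95.9  0.4 -2.6]
100 269 347 [ 79.2  -0.  -16.7]
130 278 346 [71.8  0.9 -3.7]
240 282 342 [39.6  0.9  1.8]
tip [ 49.  -23.8 123.7] [ 560.1 -230.2  128. ]
tip [ 49.1  20.7 123.6] [ 551.5 -186.6  128. ]
```

```bash
python3 -m inch '[{"travel":[0,-0.002,0.02],"rot":[0,0,0]},{"travel":[0,-0.0035,0.05],"rot":[0,0,0]},{"travel":[0,-0.0035,0.085],"rot":[0,0,0]},{"travel":[0,-0.0035,0.12],"rot":[0,0.001,0]},{"travel":[0,-0.0035,0.15],"rot":[0,0.001,0]},{"travel":[0,-0.0035,0.17],"rot":[0,0.001,0]},{"travel":[0,-0.0035,0.18],"rot":[0,0.001,0]},{"travel":[0,-0.0035,0.185],"rot":[0,0.001,0]},{"travel":[0,-0.0035,0.185],"rot":[0,0.001,0]},{"travel":[0,-0.0035,0.185],"rot":[0,0.001,0]}]'
python3 - <<'E'
from h import *
u=np.array([.9816,.1908,0]);r=np.array([530.6,-212.8,122])
rows(r+76.5*u+[0,0,3],down(191));S=Cam("side");T=Cam("top")
s=imaging.snapshot("side");t=imaging.snapshot("top")
cv2.imwrite("pics/pair.png",np.hstack([cv2.resize(s[260:360,300:430],(390,300),interpolation=2),cv2.resize(t[150:250,370:500],(390,300),interpolation=2)]))
print(S.proj(r),T.proj(r))
E
```

```text
t: 25.0
tcp_pos: [604.0, -201.0, 141.2]
tcp_rot: [[-0.982, -0.191, 0.001], [-0.191, 0.982, -0.001], [-0.001, -0.001, -1.0]]
wrist_force: [0.9, -0.3, -0.2]
gripper_width: 20.8
gripper_force: 80.6
at [ 604.  -201.   141.2] travel [-0.0036  0.0041  0.0271] rot [-0.0005  0.0002  0.0002] deg 0.1
[369.16679463 297.11781109] [430.57939534 198.25105482]
```

View pics/pair.png

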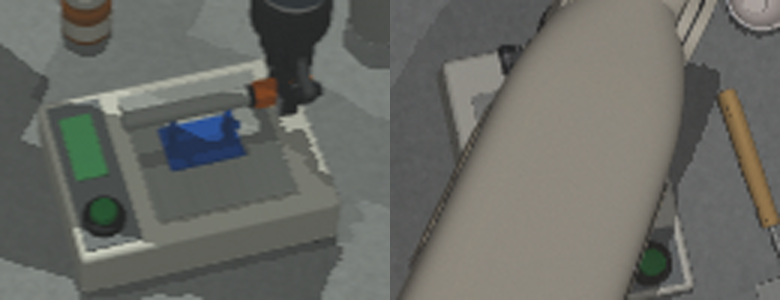

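The side view shows the tube level above the notches with the handle clear of the balance. I'll lower it gently.

```bash
python3 -m inch '[{"travel":[-0.001,0.0015,0.005],"rot":[0,0,0]},{"travel":[-0.001,0.0015,0.01],"rot":[0,0,0]},{"travel":[-0.001,0.0015,0.014],"rot":[0,0,0]},{"travel":[-0.001,0.0015,0.017],"rot":[0,0,0]},{"travel":[-0.001,0.0015,0.019],"rot":[0,0,0]},{"travel":[-0.001,0.0015,0.019],"rot":[0,0,0]},{"travel":[-0.001,0.0015,0.019],"rot":[0,0,0]}]'
python3 -m inch '[{"travel":[0,0,0.001],"rot":[0,0,0]},{"travel":[0,0,0.002],"rot":[0,0,0]},{"travel":[0,0,0.003],"rot":[0,0,0]},{"travel":[0,0,0.004],"rot":[0,0,0]},{"travel":[0,0,0.004],"rot":[0,0,0]},{"travel":[0,0,0.004],"rot":[0,0,0]}]'
```

```text
t: 25.8
tcp_pos: [604.1, -199.9, 129.1]
tcp_rot: [[-0.982, -0.191, -0.0], [-0.191, 0.982, -0.001], [0.0, -0.001, -1.0]]
wrist_force: [0.7, 1.1, -1.0]
gripper_width: 20.6
gripper_force: 80.6
t: 26.4
tcp_pos: [604.1, -199.8, 126.7]
tcp_rot: [[-0.982, -0.191, -0.0], [-0.191, 0.982, -0.001], [0.0, -0.001, -1.0]]
wrist_force: [0.0, 0.7, -1.0]
gripper_width: 20.7
gripper_force: 80.6
```

```bash
python3 -m inch '[{"travel":[0,0,0.001],"rot":[0,0,0]},{"travel":[0,0,0.002],"rot":[0,0,0]},{"travel":[0,0,0.003],"rot":[0,0,0]},{"travel":[0,0,0.003],"rot":[0,0,0]},{"travel":[0,0,0.003],"rot":[0,0,0]}]'
python3 -m inch '[{"travel":[0,0,0.001],"rot":[0,0,0]},{"travel":[0,0,0.002],"rot":[0,0,0]},{"travel":[0,0,0.003],"rot":[0,0,0]},{"travel":[0,0,0.003],"rot":[0,0,0]},{"travel":[0,0,0.003],"rot":[0,0,0]}]'
```

```text
t: 26.9
tcp_pos: [604.1, -199.8, 124.9]
tcp_rot: [[-0.982, -0.191, -0.0], [-0.191, 0.982, -0.001], [0.0, -0.001, -1.0]]
wrist_force: [-0.6, 0.7, -0.5]
gripper_width: 20.6
gripper_force: 80.6
t: 27.4
tcp_pos: [604.2, -200.0, 123.2]
tcp_rot: [[-0.982, -0.191, 0.0], [-0.191, 0.982, -0.001], [0.0, -0.001, -1.0]]
wrist_force: [-0.7, -1.3, 1.1]
gripper_width: 20.8
gripper_force: 80.8
```

```bash
python3 -m inch '[{"travel":[0,0,0.001],"rot":[0,0,0]},{"travel":[0,0,0.002],"rot":[0,0,0]},{"travel":[0,0,0.002],"rot":[0,0,0]},{"travel":[0,0,0.002],"rot":[0,0,0]}]'
```

```text
t: 27.8
tcp_pos: [604.3, -200.2, 122.5]
tcp_rot: [[-0.982, -0.191, 0.001], [-0.191, 0.982, -0.002], [-0.0, -0.002, -1.0]]
wrist_force: [-0.4, -2.4, 5.1]
gripper_width: 20.9
gripper_force: 81.5
```

```bash
python3 -m inch '[{"travel":[0,0,-0.0005],"rot":[0,0,0]},{"travel":[0,0,-0.0005],"rot":[0,0,0]},{"travel":[0,0,-0.0005],"rot":[0,0,0]}]' 0 20
python3 -m inch '[{"travel":[0,0,0],"rot":[0,0,0]},{"travel":[0,0,0],"rot":[0,0,0]},{"travel":[0,0,0],"rot":[0,0,0]},{"travel":[0,0,0],"rot":[0,0,0]},{"travel":[0,0,0],"rot":[0,0,0]},{"travel":[0,0,0],"rot":[0,0,0]}]' 70
python3 -c "
from h import *
import pickle
c=imaging.get_calibration('wrist');pickle.dump(c,open('w7.pkl','wb'));cv2.imwrite('pics/w7.png',imaging.snapshot('wrist'))"
```

```text
t: 28.1
tcp_pos: [604.3, -200.1, 122.5]
tcp_rot: [[-0.982, -0.191, 0.001], [-0.191, 0.982, -0.001], [-0.0, -0.001, -1.0]]
wrist_force: [0.8, -3.2, 4.0]
gripper_width: 21.1
gripper_force: 81.5
t: 28.7
tcp_pos: [604.1, -199.8, 122.1]
tcp_rot: [[-0.982, -0.191, -0.0], [-0.191, 0.982, -0.001], [0.0, -0.001, -1.0]]
wrist_force: [0.9, 1.0, 0.1]
gripper_width: 59.8
gripper_force: 0.0
```

View pics/w7.png

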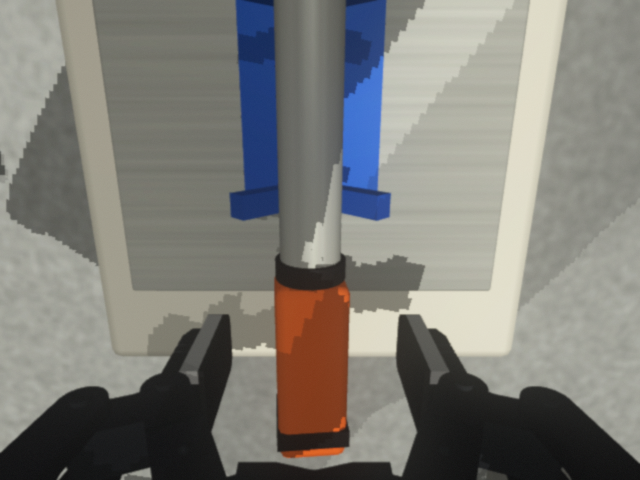

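Released: the tube sits centred in the notches, rear notch tips at about (231,193) and (389,193), collar at row 255. I'll compute the along-axis offset and the next moves.

```bash
python3 - <<'E'
from h import *
import pickle
W=Cam("wrist",pickle.load(open("w7.pkl","rb")))
u=np.array([.9816,.1908,0]);r=np.array([530.6,-212.8,122])
for n,q,z in(("notch rear top (31.5)",(310,193),128),("free end (105)",(312,456),132),("collar top (45)",(310,255),132)): print(n,((W.plane(q,z)-r)@u).round(1))
K=np.array([425.4,-289.5,89])
rows(state()["tcp_pos"]+[0,0,90],down(191));rows(K+[0,0,22+60],down(191)); rows(K+[0,0,22+10],down(191)); rows(K+[0,0,22-6],down(191))
E
```

```text
notch rear top (31.5) 19.3
free end (105) 104.7
collar top (45) 35.7
at [ 604.1 -199.8  122.1] travel [ 1.0e-04 -1.0e-04 -1.5e-01] rot [-0.0002 -0.0001  0.0002] deg 0.1
at [ 604.1 -199.8  122.1] travel [ 0.321  -0.0898 -0.0813] rot [-0.0002 -0.0001  0.0002] deg 0.1
at [ 604.1 -199.8  122.1] travel [ 0.3209 -0.0898  0.0021] rot [-0.0002 -0.0001  0.0002] deg 0.1
at [ 604.1 -199.8  122.1] travel [ 0.3209 -0.0898  0.0287] rot [-0.0002 -0.0001  0.0002] deg 0.1
```

```bash
python3 -m inch '[{"travel":[0,0,-0.02],"rot":[0,0,0]},{"travel":[0,0,-0.06],"rot":[0,0,0]},{"travel":[0,0,-0.12],"rot":[0,0,0]},{"travel":[0,0,-0.15],"rot":[0,0,0]},{"travel":[0.06,-0.02,-0.15],"rot":[0,0,0]},{"travel":[0.13,-0.04,-0.15],"rot":[0,0,0]},{"travel":[0.2,-0.06,-0.15],"rot":[0,0,0]},{"travel":[0.27,-0.08,-0.14],"rot":[0,0,0]},{"travel":[0.321,-0.09,-0.1],"rot":[0,0,0]},{"travel":[0.321,-0.09,-0.0813],"rot":[0,0,0]},{"travel":[0.321,-0.09,-0.0813],"rot":[0,0,0]}]'
python3 -m inch '[{"travel":[0,0,0],"rot":[0,0,0]},{"travel":[0,0,0],"rot":[0,0,0]},{"travel":[0,0,0],"rot":[0,0,0]},{"travel":[0,0,0],"rot":[0,0,0]},{"travel":[0,0,0],"rot":[0,0,0]},{"travel":[0,0,0],"rot":[0,0,0]}]' 0 20
python3 - <<'E'
from h import *
K=np.array([425.4,-289.5,89]);rows(K+[0,0,22+10],down(191)); rows(K+[0,0,22-6],down(191))
s=imaging.snapshot("side");t=imaging.snapshot("top")
cv2.imwrite("pics/pair2.png",np.hstack([cv2.resize(s[260:360,300:430],(390,300),interpolation=2),cv2.resize(t[150:270,370:500],(390,360),interpolation=2)[:300]]))
E
```

```text
t: 29.85
tcp_pos: [424.8, -289.7, 170.8]
tcp_rot: [[-0.982, -0.19, -0.001], [-0.19, 0.982, 0.0], [0.001, 0.0, -1.0]]
wrist_force: [0.2, 0.2, 0.8]
gripper_width: 59.9
gripper_force: 0.0
t: 30.45
tcp_pos: [425.6, -289.6, 171.1]
tcp_rot: [[-0.981, -0.192, -0.0], [-0.192, 0.981, -0.001], [0.0, -0.001, -1.0]]
wrist_force: [0.1, 1.2, 0.3]
gripper_width: 0.2
gripper_force: 0.0
at [ 425.6 -289.6  171.1] travel [0.0002 0.0002 0.0835] rot [-0.0002 -0.0001  0.0003] deg 0.1
at [ 425.6 -289.6  171.1] travel [0.0002 0.0002 0.1102] rot [-0.0002 -0.0001  0.0003] deg 0.1
```

View pics/pair2.png

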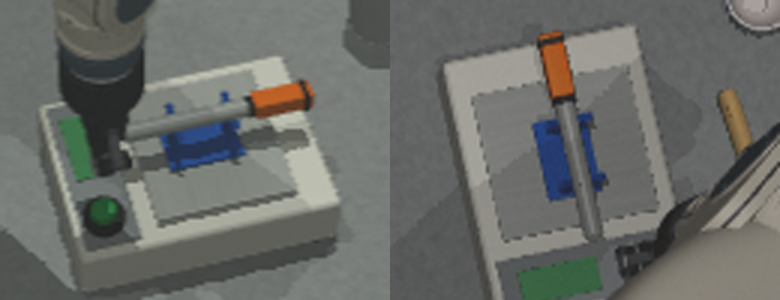

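The side and top crops show the sampler lying in both notches, with the handle to the rear and clear. Pressing the key now.

```bash
python3 -m inch '[{"travel":[0,0,0.03],"rot":[0,0,0]},{"travel":[0,0,0.065],"rot":[0,0,0]},{"travel":[0,0,0.085],"rot":[0,0,0]},{"travel":[0,0,0.095],"rot":[0,0,0]},{"travel":[0,0,0.1],"rot":[0,0,0]},{"travel":[0,0,0.105],"rot":[0,0,0]},{"travel":[0,0,0.11],"rot":[0,0,0]},{"travel":[0,0,0.113],"rot":[0,0,0]},{"travel":[0,0,0.113],"rot":[0,0,0]},{"travel":[0,0,0.113],"rot":[0,0,0]}]'
```

```text
t: 31.55
tcp_pos: [425.6, -289.9, 104.8]
tcp_rot: [[-0.982, -0.191, 0.001], [-0.191, 0.981, -0.002], [-0.001, -0.002, -1.0]]
wrist_force: [-5.1, 3.9, 15.2]
gripper_width: -0.1
gripper_force: 7.5
```

```bash
python3 -m inch '[{"travel":[0,0,-0.005],"rot":[0,0,0]},{"travel":[0,0,-0.02],"rot":[0,0,0]},{"travel":[0,0,-0.06],"rot":[0,0,0]},{"travel":[0,0,-0.13],"rot":[0,0,0]},{"travel":[0,0,-0.2],"rot":[0,0,0]},{"travel":[0.06,0,-0.26],"rot":[0,0,0]},{"travel":[0.1,0,-0.3],"rot":[0,0,0]},{"travel":[0.1,0,-0.3],"rot":[0,0,0]},{"travel":[0.1,0,-0.3],"rot":[0,0,0]},{"travel":[0.1,0,-0.3],"rot":[0,0,0]}]'
python3 - <<'E'
from h import *
s=imaging.snapshot("side");S=Cam("side");T=Cam("top");t=imaging.snapshot("top")
O=((3,130,60),(18,255,255))
a=mask(s,*O,(360,270,420,310));b=mask(t,*O,(400,150,460,210));k=mask(s,(50,60,20),(90,255,255),(323,322,347,345))
print("handle",tri(T,b[0],S,a[0]),"key px",k[:2]," was 334.1 329.9 71")
st=cv2.imread("pics/side0.png");print("stand/case diff",np.abs(s[195:235,300:345].astype(int)-st[195:235,300:345]).mean())
print("nominal handle",[530.6+73.6,-212.8+14.3,122])
E
```

```text
t: 32.55
tcp_pos: [366.7, -300.8, 282.5]
tcp_rot: [[-0.981, -0.191, -0.001], [-0.191, 0.981, 0.0], [0.001, 0.0, -1.0]]
wrist_force: [-0.1, -1.1, 0.0]
gripper_width: 0.0
gripper_force: 0.0
handle (array([ 601.38074416, -200.35699685,  120.3958265 ]), np.float64(0.5432711633513371)) key px (array([334.04285714, 329.94285714]), np.int32(70))  was 334.1 329.9 71
stand/case diff 23.30148148148148
nominal handle [604.2, -198.5, 122]
```

```bash
python3 -c "
from workcell import workorder
print(workorder.close_job())"
```

```text
the job is handed in; nothing more can be done
None
```

The job is handed in, with no verdict shown: the sampler was wiggled free and lies released in the two notches, the tare key was pressed and is up again, and at its last check, after the pads let go, the case was within about 1 mm of home.

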